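# Fit a nine-volt block in the bridge's battery drawer

## Robot

A 6-joint arm with a two-finger parallel gripper is mounted at the origin on the work surface. World frame = base frame: x ahead of the robot, y to its left, z up, the work surface at z = 0. Lengths are in m, angles in rad, forces in N, time in s.
With the tool pointing down it reaches from about 0.2 to 0.875 m from the base axis. Payload 3.4 kg.
Tool frame: the origin (TCP) lies midway between the tips of the shut fingers; the grasp point (between the pads) lies 19 mm behind it (ctrl.tcp_to_grasp is the distance from the TCP to the grasp point, in m); z points along the fingers, x is the direction in which the jaws open and shut, and the axes are right-handed (so a half turn about z gives the same grasp; the last joint's range is limited). The gripper opens to 94 mm and grips with 3 to 60 N. Pads are 16 mm wide; open, the fingers measure 119 mm over their backs; the gripper's body (75 mm by 177 mm) begins 78 mm behind the grasp point.
Start: joints at [-1.274, 0.276, 1.505, -0, 1.361, -0.121], TCP at [0.233, -0.526, 0.205] pointing down, gripper open.
Joint ranges: [-2.89, 2.89], [-0.75, 2.08], [0.22, 2.7], [-1.18, 4.32], [0.11, 2.71], [-2.7, 2.7]. Speed limits (rad/s): [2.57, 2.57, 3.14, 3.14, 3.14, 3.14].

## Interface

Orientations are given as a rotation vector (axis times angle).
In Python, from bench import ctrl gives the robot as it stands.
- The arm moves only by the tool move_arm, never from a script. Its argument "commands" is a list that holds one entry, the list of rows, each a list of 4 numbers: the shift along the tool's x, y, z in m, then the turn about the tool's z in degrees. A call has 1 to 8 rows; each row is the pose to reach, as a shift and turn from the pose commanded when the call began, along the tool's axes at that moment; what a row does not reach only later rows make up. A row lasts 1/8 s, in which the tool goes at most 62.5 mm and 10.7 degrees, less where a joint would pass 70% of its speed; a pose out of reach is approached as far as the arm can. A call with a gripper value outside its range is refused whole. "claw" is the opening, from -1 (shut) to 1 (fully open), set as the call begins (left out, the last holds). The fingers move at their own pace and stop on an object; "force" is the grip in N (left out, the last holds). Time passes only in rows, so rows that repeat a pose let the fingers close. It gives the time, the measured TCP pose, the force and the opening at its end, in the units of the state.
- ctrl.get_obs(): the state, without advancing time (a new reading comes with each control period).
- ctrl.camera(name): name is "side" or "top" or "wrist"; returns the picture (420x560x3 uint8, blue, green, red); there is no depth.
- ctrl.camera_params(name): a dict with "vfov" (degrees; the focal length in pixels is half the picture's height over the tangent of half this angle, whatever the lens; pixels are square), "cx", "cy" (the principal point, pixels), "position" and "rotation" of the camera in the world. Camera axes: x right, y up, looking along -z (the intrinsics and any distortion apply to the point x, -y, -z); pixel columns grow to the right and rows downward; lengths in m; the calibration is good to about 2 mm. The wrist camera is an equidistant fisheye: a pixel r from the principal point sees the ray r / f radians off the axis. A picture is of the moment at which its call begins: read the wrist's pose just before it. camera_params takes no time and is no camera call; for the wrist camera it gives the pose at the moment of the call.
- ctrl.close_job(): hands the job in, once; it reports no verdict.
Trained networks look in the newest picture that a camera, given by its name, has taken for a name from the list of things; names that differ only in an ending like _2 or _b are one class to them, and where a whole thing is asked for, a point or a joint stands for the part that bears it (a point fixed in the world has none). Each returns a list of dicts, best first, with "confidence" (0 to 1); they miss things now and then, are a little off and sometimes report something else, mostly with a low value. They report only what shows in the picture. A call takes as long as a camera call. They do not tell look-alikes from the thing itself.
- ctrl.search_frame(camera, label): "at" ([column, row] in pixels, amid what is visible of it).
- ctrl.tip_of(camera, label): "at" ([column, row] in pixels: a listed point, or the origin of a listed thing).
The state is a dict: "time_s": time; "qpos": joint angles; "qd": joint speeds; "joint_torque": joint torques, N m; "tool_pos": TCP position; "tool_rot": TCP orientation; "force": force on the tool from outside, world axes, zero at the start; "moment": the same for the moment, N m; "finger_gap": finger opening in m.
Only numpy, scipy, OpenCV 4.12 (cv2) and the standard library are available. Lean on these libraries where they do the work, as an engineer would, in place of code of your own. Each camera call takes 0.05 s, during which the arm holds its last target. There are 200 camera calls.

## Task

Put the rectangular nine-volt block battery from the tray of cells into the bridge instrument: pull the battery drawer in its front panel fully out by the knob, lay the block flat in it with its two studs pointing into the instrument, and push the drawer fully home past its click. The block lies tight in a corner of the tray, so draw it clear of the walls before gripping it, touching down slowly and bearing on it only lightly. Take nothing else out, leave the other cells where they are, and let go of everything at the end.

Things in the scene. Friction and masses are not known exactly. Their poses are not given: they have to be found in the camera images.
- battery: 9 V block battery lying flat: steel case 46 (its x) x 26.5 (y) x 17.5 mm (z), about 46 g, two snap studs 2.5 mm proud of its +x end. Origin: middle of the case's underside. At first a long side is 1-3 mm from the tray's low-x wall and one end 1-6 mm from the +y or -y wall, so no finger fits in there. It slides on the tray: fingertips pressing on its top with 5-10 N drag it along
- battery_studs (a point): point between the tips of the battery's two studs (6 and 8 mm across), 25.5 mm from the battery's origin along its +x and 8.75 mm above its underside. The battery is damaged if pressed into the tray with more than 60 N, knocks included: fingertips that meet its top at 30 mm/s reach that, at 20 mm/s or less with a force stop of about 5 N they do not
- bin: open grey plastic component tray, fixed to the bench: inside 170 (its x) x 200 (its y) mm, walls 3 mm thick, rim 35 mm above the bench, floor 3 mm thick. Origin: middle of its underside, on the bench. Holds the battery, the C cell and the AA pack. Its x axis points away from the robot, turned by up to 29 degrees either way
- c_cell: round C-size cell standing upright in the tray's other low-x corner, 26 mm across x 50 mm high; origin in the middle of its foot. To be left alone
- aa_pack: black holder with two AA cells, 58 (its x) x 32 x 16 mm, lying at the middle of the tray's far (high-x) side; origin in the middle of its underside. To be left alone
- meter: bench resistance bridge, heavy, fixed on the bench, 220 mm wide (its y) x 160 deep x 78 high. The front panel faces its -x (towards the robot, turned up to 17 degrees), 50 mm in front of the origin, which lies on the bench. The battery drawer is in the panel, 65 mm to the -y side of the origin; dials and binding posts stand out of the panel on the +y side
- drawer_tray (a point): point on the top of the drawer's floor, 31 mm above the bench; moves with the drawer, axes as the meter's. Bed 30 mm wide (y, centred here), from 24.5 mm towards -x (inner face of the front plate, which rises 30 mm above the floor) to 26.5 mm towards +x; lips 4 mm high, flared outwards, at the sides and back (the studs overhang it). Fully out, the panel is 37.5 mm towards +x
- drawer_knob (a point): middle of the head of the drawer's pull knob: a 20 mm disc, 12 mm thick, axis along the travel, 11 mm above and 44.5 mm in front (-x) of drawer_tray, so 42 mm above the bench and 36 mm below the instrument's top. Its front face is 6 mm in front of this point; behind it is a 10 mm thick stem, 10 mm long
- drawer (a joint): how far the drawer is out, m: 0 = fully home (front plate against the panel), 0.062 = fully out (end stop); slides along the meter's -x. A spring ball clicks it in at both ends: about 8 N to break out of either over 5 mm; over the last 5 mm it is drawn in. Between them about 1 N. With a battery in, spring contacts push back with about 2 N just before home
Mind the look-alikes: they are no part of the job. Leave any brown or yellow look-alike of the battery alone.

How it is judged:
On the way, in this order (a step that is already met when the one before it is completed fails the run):
1. the battery drawer is pulled fully out (value of joint drawer above 0.058 m), for 0.2 s.
2. the block lies in the open drawer's bed, studs towards the instrument, let go (value of joint drawer above 0.045 m and x of battery in the frame of drawer_tray between -0.008 and 0.008 m and y of battery in the frame of drawer_tray between -0.006 and 0.006 m and z of battery in the frame of drawer_tray below 0.006 m and angle between battery's own z axis and vertical below 0.2 rad and x of battery_studs in the frame of drawer_tray above 0.015 m and contact force between the fingers and battery below 0.1 N), for 0.2 s.
At the end, for the whole second after the job is handed in: The drawer is home (within 3 mm) with the block lying flat in its bed (within 4 mm of the middle, tilted less than 4 degrees), its studs towards the inside of the instrument, everything at rest; the C cell and the AA pack are still on the floor of the tray (value of joint drawer below 0.003 m and x of battery in the frame of drawer_tray between -0.004 and 0.004 m and y of battery in the frame of drawer_tray between -0.004 and 0.004 m and z of battery in the frame of drawer_tray below 0.0025 m and angle between battery's own z axis and vertical below 0.07 rad and x of battery_studs in the frame of drawer_tray above 0.018 m and linear speed of battery below 0.02 m/s and z of each of c_cell, aa_pack in the frame of bin below 0.01 m); the robot touches nothing.
It fails at once if the block is pressed or knocked into the tray with more than 60 N (contact force between battery and bin above 60 N).
It fails at once if the C cell is shifted more than 30 mm or knocked over (distance of c_cell from where it was at the start of the episode above 0.03 m or angle between c_cell's own z axis and vertical above 0.5 rad).
It fails at once if the AA pack is shifted more than 30 mm (distance of aa_pack from where it was at the start of the episode above 0.03 m).
It also fails if it takes over 69 s, if anything falls off the work surface, if the arm or the gripper's body presses on something with over 40 N, if the wrist force passes 120 N, or if a joint passes its speed limit or range.

## Working session

There is one attempt and no reset: what is moved stays moved. The work goes in short steps, Python scripts to look and compute and a tool call to move; the robot and the scene stay as the last step left them, time stands still between calls to the robot, and variables do not carry over. Pictures are saved under pics/ and viewed, about 8 in all and at most 12, crops included, and the job is handed in when it is done.

Besides the shell and the picture viewer there is one more tool, called after "Emit:" as name(argument=value, ...), one argument or row to a line, values as JSON. move_arm: Moves the arm, as the interface text tells. Its arguments: {"type":"object","properties":{"commands":{"type":"array","items":{"type":"array","items":{"type":"array","items":{"type":"number"}}}},"claw":{"type":"number"},"force":{"type":"number"}},"required":["commands"]}

```bash
ls; mkdir -p pics; cat > h.py <<'E'
import numpy as np, cv2
from scipy.spatial.transform import Rotation as R
from bench import ctrl
def rm(r):
    r=np.array(r,float)
    return r if r.shape==(3,3) else (R.from_rotvec(r).as_matrix() if r.size==3 else R.from_quat(r).as_matrix())
def onplane(name,px,z,p=None):
    p=p or ctrl.camera_params(name); f=210/np.tan(np.radians(p['vfov'])/2)
    u=(px[0]-p['cx'])/f; v=(px[1]-p['cy'])/f
    if name=='wrist':
        r=np.hypot(u,v); s=np.sin(r)/max(r,1e-9); d=np.array([u*s,-v*s,-np.cos(r)])
    else: d=np.array([u,-v,-1.])
    d=rm(p['rotation'])@d; o=np.array(p['position']); return o+d*(z-o[2])/d[2]
def proj(name,P,p=None):
    p=p or ctrl.camera_params(name); f=210/np.tan(np.radians(p['vfov'])/2)
    c=(np.array(P,float)-p['position'])@rm(p['rotation']); x,y,z=c[...,0],-c[...,1],-c[...,2]
    if name=='wrist':
        h=np.hypot(x,y); a=np.arctan2(h,z); k=a/np.maximum(h,1e-9)
    else: k=1/z
    return np.stack([p['cx']+f*k*x,p['cy']+f*k*y],-1)
def yaw(): 
    o=ctrl.get_obs(); return o['tool_pos'],rm(o['tool_rot'])
E
python3 - <<'E'
from h import *
for n in('top','side'):
    p=ctrl.camera_params(n);print({k:np.round(v,3).tolist() if k!='name' else v for k,v in p.items() if not isinstance(v,str)})
    cv2.imwrite(f'pics/{n}0.png',ctrl.camera(n))
    for l in('battery','battery_studs','bin','c_cell','aa_pack','meter','drawer_tray','drawer_knob'):
        print(n,l,[(np.round(d['at'],1).tolist(),round(d['confidence'],2)) for d in ctrl.tip_of(n,l)[:3]])
print(ctrl.get_obs())
E
```

```text
pics
{'vfov': 45.492, 'cx': 285.653, 'cy': 210.872, 'position': [0.319, -0.061, 1.054], 'rotation': [0.148, -0.137, -1.597]}
top battery [([408.0, 271.9], 0.71), ([456.0, 232.8], 0.61), ([366.4, 283.2], 0.55)]
top battery_studs [([360.2, 223.6], 0.8), ([470.0, 230.9], 0.78), ([398.6, 268.4], 0.71)]
top bin [([354.5, 189.0], 0.82)]
top c_cell [([311.1, 204.0], 0.64)]
top aa_pack [([372.2, 162.0], 0.74)]
top meter [([375.2, 227.1], 0.74), ([167.6, 172.2], 0.57)]
top drawer_tray [([197.2, 179.2], 0.65)]
top drawer_knob [([198.6, 196.9], 0.7)]
{'vfov': 46.108, 'cx': 273.489, 'cy': 204.725, 'position': [0.11, 0.538, 0.808], 'rotation': [0.296, -0.957, -2.388]}
side battery [([381.8, 178.8], 0.75), ([374.5, 147.1], 0.68), ([375.9, 203.6], 0.57)]
side battery_studs [([378.7, 182.7], 0.67), ([325.9, 181.7], 0.64), ([390.7, 209.8], 0.6)]
side bin [([295.4, 176.1], 0.74)]
side c_cell [([281.1, 203.5], 0.53)]
side aa_pack [([282.6, 157.6], 0.71)]
side meter [([164.0, 282.6], 0.74)]
side drawer_tray [([194.2, 254.5], 0.62), ([164.6, 279.7], 0.3)]
side drawer_knob [([215.0, 258.7], 0.53)]
{'time_s': 0.9, 'qpos': array([-1.27401752e+00,  2.75858919e-01,  1.50492124e+00, -1.43603879e-05,
        1.36069793e+00, -1.21026707e-01]), 'qd': array([-0.00131152,  0.0008175 , -0.00035567,  0.00178186,  0.00128385,
        0.0013982 ]), 'joint_torque': array([ 4.71483581e-04, -4.04444253e+01, -2.37497967e+01,  7.01058400e-02,
        2.47635384e-02, -2.89021607e-06]), 'tool_pos': array([ 0.23329177, -0.52557048,  0.20550798]), 'tool_rot': array([ 2.63377436e+00, -1.71239803e+00,  1.23753573e-04]), 'force': array([-0.07439533, -0.0413921 , -0.21652158]), 'moment': array([0.01661675, 0.02491664, 0.00731601]), 'finger_gap': 0.09399723405816447}
```

```bash
python3 - <<'E'
import cv2
a=cv2.imread('pics/top0.png');cv2.imwrite('pics/top0c.png',cv2.resize(a[80:340,130:530],None,fx=2,fy=2,interpolation=cv2.INTER_CUBIC))
E
```

```text
(no output)
```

View pics/top0c.png

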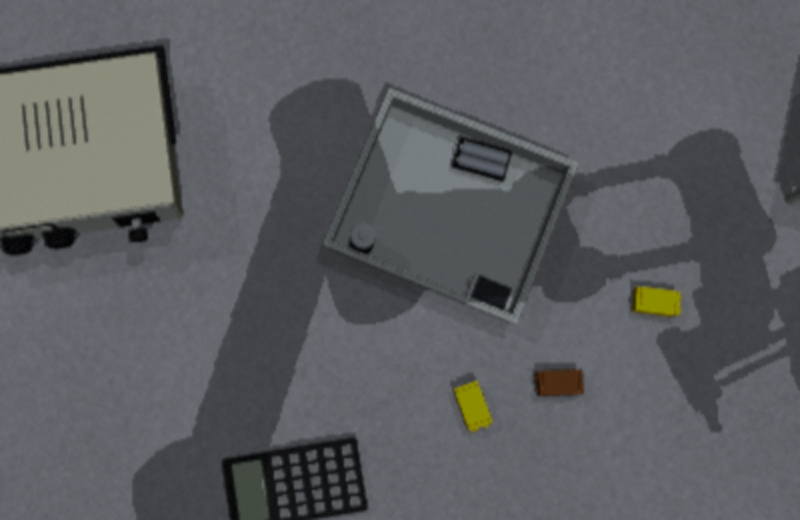

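View pics/side0.png

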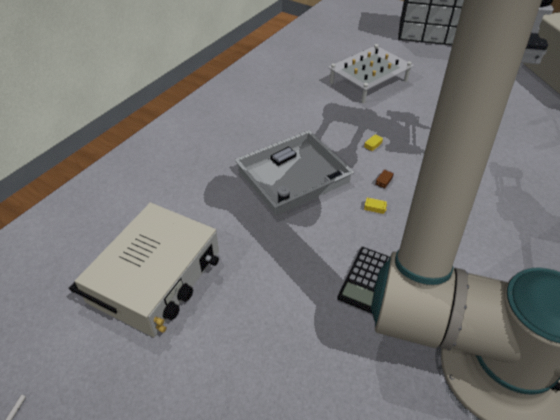

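The top picture shows the black block in the tray's low-x, -y corner at about (375,225), the C cell at (311,199) and the AA pack at (371,160). The knob is at (199,197). The yellow and brown look-alikes lie outside the tray.

```bash
python3 - <<'E'
from h import *
c=lambda x,y:(130+x/2,80+y/2)
Q=[onplane('top',c(*k),.035) for k in((390,88),(575,165),(518,318),(327,243))]
for q in Q: print(np.round(q,4))
print('ctr',np.mean(Q,0), [np.linalg.norm(Q[i]-Q[(i+1)%4]) for i in range(4)], [np.degrees(np.arctan2(*(Q[i]-Q[(i+1)%4])[1::-1])) for i in range(4)])
print('bat',onplane('top',c(491,291),.0205))
print('knob',onplane('top',(198.6,196.9),.042),'tray',onplane('top',(197.2,179.2),.031))
print('side',onplane('side',(215,258.7),.042))
for k in((165,52),(180,208),(0,237)): print('m',onplane('top',c(*k),.078))
p=ctrl.camera_params('wrist');o=ctrl.get_obs();T=rm(o['tool_rot'])
print('cam in tool',T.T@(np.array(p['position'])-o['tool_pos']),T.T@rm(p['rotation']),p['vfov'],p['cx'],p['cy']);print(T)
E
```

```text
[ 0.6909 -0.1468  0.035 ]
[ 0.5996 -0.3371  0.035 ]
[ 0.4401 -0.2666  0.035 ]
[ 0.5244 -0.0741  0.035 ]
ctr [ 0.56375486 -0.20610971  0.035     ] [np.float64(0.21104669133970572), np.float64(0.17442331088910212), np.float64(0.21015657092521384), np.float64(0.18167009926139532)] [np.float64(64.3803459481831), np.float64(-23.83435265937115), np.float64(-113.65167283307798), np.float64(156.41440492634115)]
bat [ 0.47093074 -0.24331423  0.0205    ]
knob [0.5389138  0.12188701 0.042     ] tray [0.57947356 0.1268835  0.031     ]
side [0.53530752 0.11730719 0.042     ]
m [0.72188229 0.08692412 0.078     ]
m [0.55615789 0.0724731  0.078     ]
m [0.53220176 0.2524914  0.078     ]
cam in tool [ 0.00102969 -0.06499924 -0.17978306] [[ 9.99999872e-01 -3.95653562e-04 -3.15182110e-04]
 [-4.56891262e-04 -9.73873761e-01 -2.27089605e-01]
 [-2.17098776e-04  2.27089720e-01 -9.73873817e-01]] 65.70646984690485 281.63188306353123 208.92304727416342
[[ 4.05758449e-01 -9.13980350e-01  2.00731450e-05]
 [-9.13980343e-01 -4.05758449e-01 -1.13664584e-04]
 [ 1.12032045e-04  2.77739054e-05 -9.99999993e-01]]
```

```bash
cat >> h.py <<'E'
def go(x,y,z,yw):
    o=ctrl.get_obs();T=rm(o['tool_rot']);d=T.T@(np.array([x,y,z])-o['tool_pos'])
    cy=np.degrees(np.arctan2(T[1,0],T[0,0])); t=-((yw-cy+180)%360-180)
    print('shift',np.round(d,4),'turn',round(t,1),'rows',round(max(np.linalg.norm(d)/.0625,abs(t)/10.7),1),'yaw',round(cy,1),'t',round(o['time_s'],2))
E
python3 -c "
from h import *
go(.46,-.235,.205,-24.5)"
```

```text
shift [-0.1736 -0.3251  0.0005] turn -41.6 rows 5.9 yaw -66.1 t 0.9
```

Emit:
move_arm(
  commands=[
    [[-0.029,-0.054,0,-7],[-0.058,-0.108,0,-14],[-0.087,-0.163,0,-21],[-0.116,-0.217,0,-28],[-0.145,-0.271,0,-35],[-0.174,-0.325,0,-41.6],[-0.174,-0.325,0,-41.6],[-0.174,-0.325,0,-41.6]],
  ],
)

```text
time_s: 1.9
tool_pos: [0.4596, -0.2348, 0.2055]
tool_rot: [3.07, -0.665, -0.001]
force: [0.3, -0.8, -0.2]
finger_gap: 0.0941
```

```bash
python3 - <<'E'
from h import *
p=ctrl.camera_params('wrist');a=ctrl.camera('wrist');cv2.imwrite('pics/w1.png',cv2.resize(a,(800,600),interpolation=cv2.INTER_CUBIC))
import pickle;pickle.dump(p,open('w1.pkl','wb'))
for l,z in(('battery',.003),('battery_studs',.0118),('c_cell',.003),('aa_pack',.003)):
    for d in ctrl.tip_of('wrist',l)[:3]: print(l,np.round(d['at'],1),round(d['confidence'],2),np.round(onplane('wrist',d['at'],z,p),4))
go(.5,.11,.15,-82.5)
E
```

```text
battery [292.6 192.3] 0.92 [ 0.4701 -0.2446  0.003 ]
battery [248.3 269.5] 0.81 [ 0.3779 -0.3128  0.003 ]
battery [195.8 212.4] 0.62 [ 0.3511 -0.2179  0.003 ]
battery_studs [291.6 174. ] 0.89 [ 0.4782 -0.2229  0.0118]
battery_studs [232.  256.6] 0.85 [ 0.3695 -0.2858  0.0118]
battery_studs [179.3 227.4] 0.79 [ 0.3255 -0.225   0.0118]
c_cell [292.7  69.8] 0.72 [ 0.5301 -0.1118  0.003 ]
aa_pack [404.  145.9] 0.88 [ 0.6191 -0.2475  0.003 ]
shift [-0.1068 -0.3316  0.0554] turn 57.9 rows 5.6 yaw -24.6 t 2.15
```

View pics/w1.png

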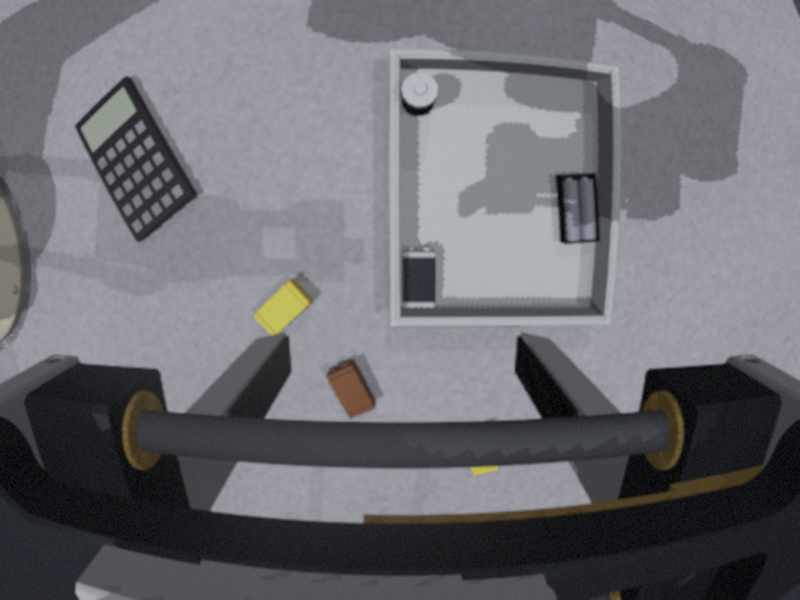

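The wrist picture shows the block at (420,278) with its studs at the top, (425,248), which is the bin's +y side. The C cell is at (420,92) and the AA pack at (577,208). Next I'll look at the drawer from the front.

```bash
python3 - <<'E'
from h import *
import pickle;p=pickle.load(open('w1.pkl','rb'))
Q=np.array([onplane('wrist',(x*.7,y*.7),.035,p) for x,y in((391,52),(618,67),(608,322),(393,322))])
print(Q.round(4),'ctr',Q.mean(0),[np.round([np.linalg.norm(Q[i]-Q[(i+1)%4]),np.degrees(np.arctan2(*(Q[i]-Q[(i+1)%4])[1::-1]))],3) for i in range(4)])
go(.47,.11,.2,97.5)
E
```

```text
[[ 0.5238 -0.0739  0.035 ]
 [ 0.6912 -0.1479  0.035 ]
 [ 0.6019 -0.3409  0.035 ]
 [ 0.4384 -0.2652  0.035 ]] ctr [ 0.56381895 -0.20699082  0.035     ] [array([  0.183, 156.136]), array([ 0.213, 65.171]), array([  0.18 , -24.838]), array([   0.21 , -114.075])]
shift [-0.1341 -0.3191  0.0054] turn -122.1 rows 11.4 yaw -24.6 t 2.15
```

Emit:
move_arm(
  commands=[
    [[-0.02,-0.04,0,-10.2],[-0.03,-0.08,0,-20.4],[-0.045,-0.12,0,-30.6],[-0.06,-0.16,0,-40.8],[-0.075,-0.2,0,-51],[-0.09,-0.24,0,-61.2],[-0.11,-0.28,0,-71.4],[-0.134,-0.319,0,-81.6]],
  ],
)

```text
time_s: 3.15
tool_pos: [0.4703, 0.1116, 0.2055]
tool_rot: [2.756, 1.507, 0.001]
force: [-0.5, -0.2, 1.1]
finger_gap: 0.094
```

Emit:
move_arm(
  commands=[
    [[0,0,0,-10.2],[0,0,0,-20.4],[0,0,0,-30.6],[0,0,0,-40.5],[0,0,0,-40.5],[0,0,0,-40.5]],
  ],
)

```text
time_s: 3.9
tool_pos: [0.47, 0.1106, 0.2055]
tool_rot: [2.073, 2.361, -0.0]
force: [-0.3, 0.4, -0.3]
finger_gap: 0.0943
```

```bash
python3 - <<'E'
from h import *
p=ctrl.camera_params('wrist');a=ctrl.camera('wrist');cv2.imwrite('pics/w2.png',cv2.resize(a,(800,600),interpolation=cv2.INTER_CUBIC))
import pickle;pickle.dump(p,open('w2.pkl','wb'))
for l,z in(('drawer_knob',.042),('drawer_tray',.031),('meter',0)):
    for d in ctrl.tip_of('wrist',l)[:2]: print(l,np.round(d['at'],1),round(d['confidence'],2),np.round(onplane('wrist',d['at'],z,p),4))
E
```

```text
drawer_knob [284.5 257.5] 0.63 [0.5401 0.122  0.042 ]
drawer_tray [284.7 288.1] 0.91 [0.5842 0.1282 0.031 ]
meter [332.2 291.1] 0.69 [0.5971 0.1942 0.    ]
```

View pics/w2.png

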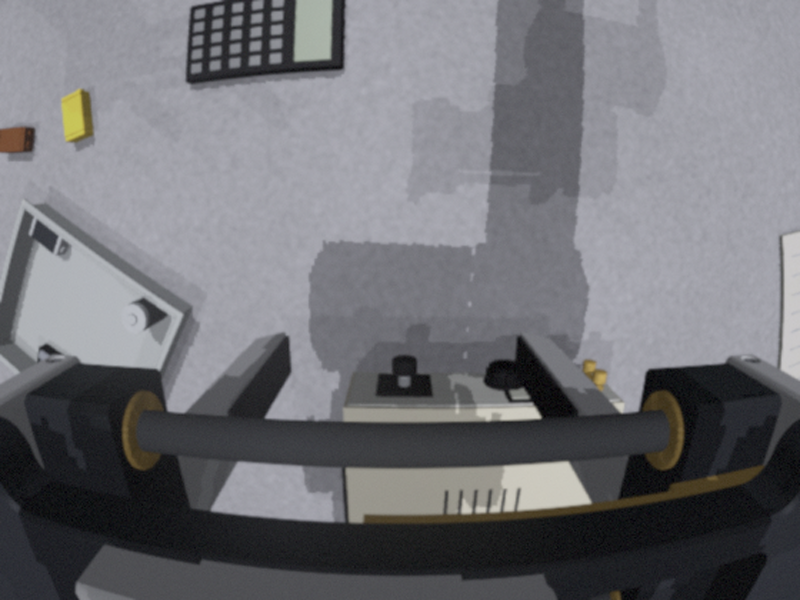

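The picture shows the knob at (404,367), the black drawer plate below it at (404,385), and the panel's top edge running from (345,405) to about (540,402). The knob position agrees with the top camera to within 1 mm.

```bash
python3 - <<'E'
from h import *
import pickle;p=pickle.load(open('w2.pkl','rb'))
A,B=[onplane('wrist',(x*.7,y*.7),.078,p) for x,y in((346,406),(530,402))]
print(A,B,np.degrees(np.arctan2(*(B-A)[1::-1]))-90)
C=onplane('wrist',(346*.7,520*.7),.078,p);print(np.degrees(np.arctan2(*(C-A)[1::-1])))
for yw in(5,7.5,9):
  c,s=np.cos(np.radians(yw)),np.sin(np.radians(yw));X=np.array([c,s,0]);Y=np.array([-s,c,0]);d=A-[.5397,.122,.078];print(yw,'corner in knob frame (exp 20,-45):',d@X*1e3,d@Y*1e3)
go(.536,.1215,.09,97.5)
go(.536,.1215,.025,97.5)
E
```

```text
[0.56214849 0.07979742 0.078     ] [0.54279689 0.21554938 0.078     ] 8.11292129494116
4.359593793309326
5 corner in knob frame (exp 20,-45): 18.684873064077454 -43.998501125683184
7.5 corner in knob frame (exp 20,-45): 16.747901541053988 -44.77164701793527
9 corner in knob frame (exp 20,-45): 15.57017736383721 -45.19471384560458
shift [0.0017 0.0669 0.1155] turn 0.1 rows 2.1 yaw 97.6 t 4.1
shift [0.0017 0.0669 0.1805] turn 0.1 rows 3.1 yaw 97.6 t 4.1
```

Emit:
move_arm(
  commands=[
    [[0.001,0.022,0.04,0.3],[0.0015,0.044,0.08,0.5],[0.0015,0.067,0.115,0.5],[0.0015,0.067,0.115,0.5],[0.0015,0.067,0.14,0.5],[0.0015,0.067,0.16,0.5],[0.0015,0.067,0.179,0.5],[0.0015,0.067,0.179,0.5]],
  ],
  claw=0.1,
)

```text
time_s: 5.1
tool_pos: [0.535, 0.1215, 0.0267]
tool_rot: [-2.078, -2.354, 0.002]
force: [0.7, -0.4, -0.2]
finger_gap: 0.0519
```

Emit:
move_arm(
  commands=[
    [[0,0,0,0],[0,0,0,0],[0,0,0,0],[0,0,0,0]],
  ],
  claw=-1,
  force=35,
)

```text
time_s: 5.6
tool_pos: [0.5365, 0.1207, 0.027]
tool_rot: [2.077, 2.355, -0.001]
force: [-1.2, -2.4, 2.6]
finger_gap: 0.019
```

Emit:
move_arm(
  commands=[
    [[0,-0.008,0,0],[0,-0.018,0,0],[0,-0.028,0,0],[0,-0.038,0,0],[0,-0.048,0,0],[0,-0.056,0,0],[0,-0.061,0,0],[0,-0.064,0,0]],
  ],
)

```text
time_s: 6.6
tool_pos: [0.4749, 0.1134, 0.0271]
tool_rot: [2.075, 2.352, 0.006]
force: [8.1, -3.1, -2.3]
finger_gap: 0.0189
```

Emit:
move_arm(
  commands=[
    [[0,0,0,0],[0,0,0,0]],
  ],
)

```text
time_s: 6.85
tool_pos: [0.4749, 0.1135, 0.027]
tool_rot: [2.076, 2.353, 0.006]
force: [5.9, -4.3, 0.4]
finger_gap: 0.0188
```

Emit:
move_arm(
  commands=[
    [[0,0,0,0],[0,0,0,0],[0,0,0,0],[0,0,-0.06,0],[0,-0.0,-0.12,0],[0,-0.0,-0.17,0],[0,-0.0,-0.17,0],[0,0,-0.17,0]],
  ],
  claw=0.1,
)

```text
time_s: 7.85
tool_pos: [0.4714, 0.1137, 0.1955]
tool_rot: [-2.078, -2.354, 0.002]
force: [-1.1, -0.1, 0.4]
finger_gap: 0.0518
```

```bash
python3 - <<'E'
from h import *
p=ctrl.camera_params('wrist');a=ctrl.camera('wrist');cv2.imwrite('pics/w3.png',cv2.resize(a[140:],(800,400),interpolation=cv2.INTER_CUBIC))
import pickle;pickle.dump(p,open('w3.pkl','wb'))
for n in('wrist','top'):
  if n=='top':ctrl.camera(n)
  for l,z in(('drawer_knob',.042),('drawer_tray',.031)):
    for d in ctrl.tip_of(n,l)[:2]: print(n,l,np.round(d['at'],1),round(d['confidence'],2),np.round(onplane(n,d['at'],z,p if n=='wrist' else None),4))
go(.490,-.225,.12,-24.6)
E
```

```text
wrist drawer_knob [282.3 204. ] 0.85 [0.478  0.1142 0.042 ]
wrist drawer_tray [281.4 237.4] 0.69 [0.5182 0.1183 0.031 ]
top drawer_knob [202.6 229.2] 0.6 [0.4712 0.1136 0.042 ]
top drawer_knob [354.4 185.7] 0.45 [ 0.5523 -0.2011  0.042 ]
shift [-0.3382 -0.0239  0.0752] turn 121.7 rows 11.4 yaw 97.1 t 8.15
```

View pics/w3.png

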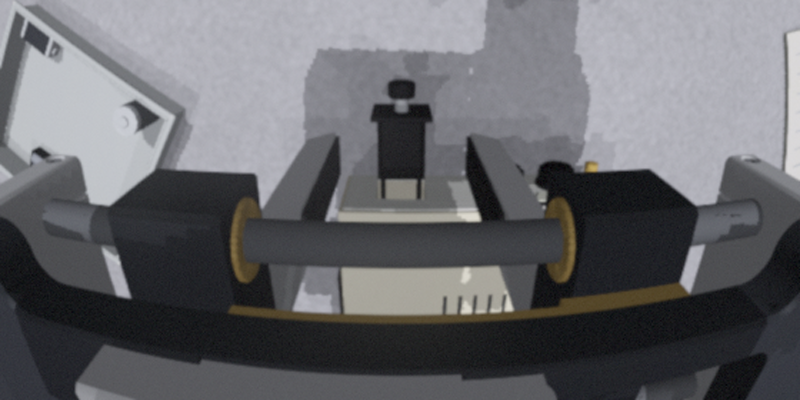

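The drawer is fully out, with its bed empty between (380,121) and (425,178) in the crop. Next I'll shut the fingers and go above the block.

Emit:
move_arm(
  commands=[
    [[-0.04,-0.003,0,10.2],[-0.08,-0.006,0,20.4],[-0.12,-0.009,0,30.6],[-0.16,-0.012,0,40.8],[-0.2,-0.015,0,51],[-0.24,-0.018,0,61.2],[-0.29,-0.021,0,71.4],[-0.338,-0.024,0,81.6]],
  ],
  claw=-1,
)

```text
time_s: 9.15
tool_pos: [0.4906, -0.2262, 0.1959]
tool_rot: [-3.113, -0.415, 0.001]
force: [1.0, -0.0, -0.7]
finger_gap: 0.0005
```

Emit:
move_arm(
  commands=[
    [[0,0,0.01,10.2],[0,0,0.02,20.4],[0,0,0.04,30.6],[0,0,0.06,40.1],[0,0,0.075,40.1],[0,0,0.075,40.1]],
  ],
)

```text
time_s: 9.9
tool_pos: [0.4899, -0.2242, 0.1201]
tool_rot: [-3.069, 0.664, 0.005]
force: [-0.2, 0.4, -0.3]
finger_gap: 0.0003
```

```bash
python3 - <<'E'
from h import *
p=ctrl.camera_params('wrist');ctrl.camera('wrist')
for l,z in(('battery',.003),('battery_studs',.0118)):
    for d in ctrl.tip_of('wrist',l)[:3]: print(l,np.round(d['at'],1),round(d['confidence'],2),np.round(onplane('wrist',d['at'],z,p),4))
go(.4755,-.2413,.03,-24.6)
E
```

```text
battery [161.3 255.1] 0.69 [ 0.3554 -0.222   0.003 ]
battery [271.6 232.2] 0.56 [ 0.4699 -0.2455  0.003 ]
battery_studs [270.  206.8] 0.82 [ 0.4802 -0.2207  0.0118]
battery_studs [140.  271.9] 0.82 [ 0.3274 -0.2273  0.0118]
shift [-0.0077  0.0213  0.0921] turn 0.1 rows 1.5 yaw -24.5 t 10.05
```

Emit:
move_arm(
  commands=[
    [[-0.008,0.021,0.025,0],[-0.008,0.021,0.05,0],[-0.008,0.021,0.07,0],[-0.008,0.021,0.082,0],[-0.008,0.021,0.09,0],[-0.008,0.021,0.094,0],[-0.008,0.021,0.096,0],[-0.008,0.021,0.096,0]],
  ],
)

```text
time_s: 11.05
tool_pos: [0.475, -0.2407, 0.0258]
tool_rot: [3.069, -0.668, 0.001]
force: [0.6, 0.3, 0.0]
finger_gap: 0.0006
```

Emit:
move_arm(
  commands=[
    [[0,0,0.0015,0],[0,0,0.003,0]],
  ],
)

```text
time_s: 11.3
tool_pos: [0.4749, -0.2406, 0.0226]
tool_rot: [3.069, -0.668, 0.001]
force: [-0.1, -0.5, -0.5]
finger_gap: 0.0004
```

Emit:
move_arm(
  commands=[
    [[0,0,0.001,0],[0,0,0.002,0]],
  ],
)

```text
time_s: 11.55
tool_pos: [0.4748, -0.2405, 0.0207]
tool_rot: [3.07, -0.668, 0.0]
force: [-1.0, 1.0, 7.5]
finger_gap: 0.0005
```

Emit:
move_arm(
  commands=[
    [[0,0,0.001,0]],
  ],
)

```text
time_s: 11.68
tool_pos: [0.4748, -0.2406, 0.0207]
tool_rot: [3.07, -0.668, 0.0]
force: [-2.7, 2.2, 14.9]
finger_gap: 0.0005
```

Emit:
move_arm(
  commands=[
    [[0,0,-0.0008,0],[0.003,-0.001,-0.0008,0],[0.007,-0.0025,-0.0008,0],[0.011,-0.004,-0.0008,0],[0.015,-0.005,-0.0008,0]],
  ],
)

```text
time_s: 12.3
tool_pos: [0.4905, -0.2424, 0.0207]
tool_rot: [3.069, -0.668, -0.0]
force: [-1.5, 0.1, 5.6]
finger_gap: 0.0004
```

Emit:
move_arm(
  commands=[
    [[0.004,-0.0015,0,0],[0.009,-0.003,0,0],[0.014,-0.005,0.0002,0],[0.019,-0.007,0.0002,0],[0.022,-0.008,0.0002,0],[0.022,-0.008,-0.005,0],[0.022,-0.008,-0.03,0],[0.0,-0.03,-0.09,0]],
  ],
)

```text
time_s: 13.3
tool_pos: [0.503, -0.2174, 0.1043]
tool_rot: [-3.068, 0.671, 0.006]
force: [0.4, -0.0, 0.1]
finger_gap: 0.0004
```

Emit:
move_arm(
  commands=[
    [[0,-0.03,-0.03,0],[0,-0.03,-0.03,0],[0,-0.03,-0.03,0]],
  ],
)

```text
time_s: 13.68
tool_pos: [0.5155, -0.1899, 0.1348]
tool_rot: [3.07, -0.667, -0.002]
force: [-0.5, -0.1, -0.7]
finger_gap: 0.0001
```

```bash
python3 - <<'E'
from h import *
p=ctrl.camera_params('wrist');a=ctrl.camera('wrist')
import pickle;pickle.dump(p,open('w4.pkl','wb'))
cv2.imwrite('pics/w4raw.png',a);cv2.imwrite('pics/w4.png',cv2.resize(a[90:390,140:440],(800,800))[:600])
for l,z in(('battery',.003),('battery_studs',.0118)):
    for d in ctrl.tip_of('wrist',l)[:3]: print(l,np.round(d['at'],1),round(d['confidence'],2),np.round(onplane('wrist',d['at'],z,p),4))
print(ctrl.get_obs()['tool_pos'])
E
```

```text
battery [300.2 255.9] 0.75 [ 0.5091 -0.2506  0.003 ]
battery [258.4 119.9] 0.59 [ 0.5282 -0.1096  0.003 ]
battery [158.8 282.2] 0.57 [ 0.3527 -0.2172  0.003 ]
battery_studs [142.  296.7] 0.9 [ 0.328  -0.223   0.0118]
[ 0.51512499 -0.19011177  0.13409564]
```

View pics/w4.png

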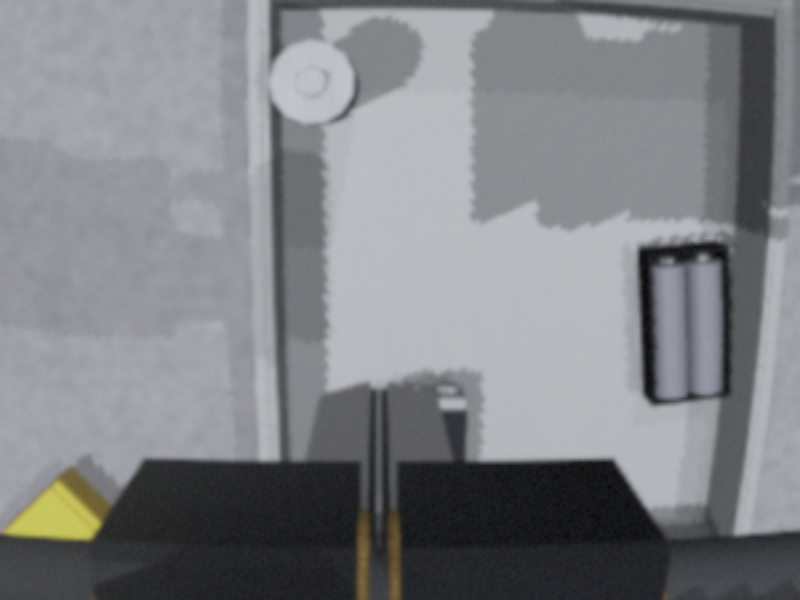

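The fingers hide most of the block, but its stud end shows at (450,395). I'll back off for a clear view.

Emit:
move_arm(
  commands=[
    [[0,-0.03,-0.03,0],[0,-0.05,-0.05,0],[0,-0.05,-0.05,0],[0,-0.05,-0.05,0]],
  ],
  claw=0.1,
)

```text
time_s: 14.32
tool_pos: [0.5359, -0.145, 0.1842]
tool_rot: [3.069, -0.669, -0.004]
force: [-0.4, 0.1, 0.4]
finger_gap: 0.037
```

```bash
python3 - <<'E'
from h import *
p=ctrl.camera_params('wrist');a=ctrl.camera('wrist')
import pickle;pickle.dump(p,open('w5.pkl','wb'))
cv2.imwrite('pics/w5.png',cv2.resize(a[160:310,200:400],(800,600),interpolation=cv2.INTER_CUBIC))
for l,z in(('battery',.003),('battery_studs',.0118)):
    for d in ctrl.tip_of('wrist',l)[:3]: print(l,np.round(d['at'],1),round(d['confidence'],2),np.round(onplane('wrist',d['at'],z,p),4))
E
```

```text
battery [297.2 276.7] 0.95 [ 0.5097 -0.2482  0.003 ]
battery_studs [296.6 262.1] 0.77 [ 0.518  -0.2266  0.0118]
battery_studs [214.1 340. ] 0.74 [ 0.3723 -0.287   0.0118]
```

View pics/w5.png

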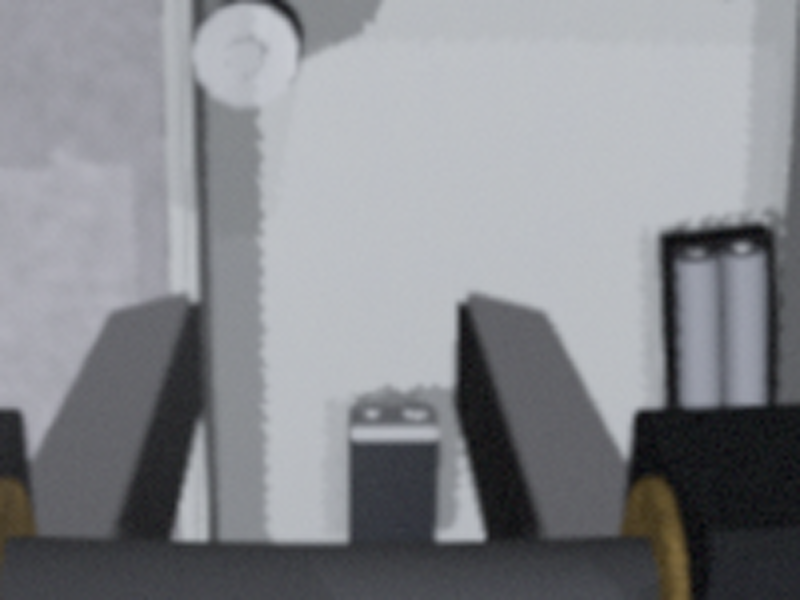

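The block is clear of the walls, with its studs end at (394,410) pointing in bin +y. It sits square to the tool.

```bash
python3 - <<'E'
from h import *
import pickle;p=pickle.load(open('w5.pkl','rb'))
A,B=[onplane('wrist',(200+x/4,160+y/4),.0205,p) for x,y in((350,426),(438,427))]
d=B-A;th=np.degrees(np.arctan2(d[1],d[0]));u=d/np.linalg.norm(d);n=np.array([-u[1],u[0],0])
print(np.linalg.norm(d),th,'ctr',(A+B)/2-.023*n)
go(.5095,-.2485,.06,-24.6)
E
```

```text
0.025258355531235028 -25.588915791518147 ctr [ 0.50889598 -0.24999034  0.0205    ]
shift [0.0194 0.1051 0.1244] turn -0.0 rows 2.6 yaw -24.6 t 14.47
```

Emit:
move_arm(
  commands=[
    [[0.006,0.035,0.03,0],[0.013,0.07,0.06,0],[0.0195,0.1053,0.09,0],[0.0195,0.1053,0.124,0],[0.0195,0.1053,0.145,0],[0.0195,0.1053,0.162,0.2],[0.0195,0.1053,0.1725,0.3],[0.0195,0.1053,0.1755,0.5]],
  ],
)

```text
time_s: 15.48
tool_pos: [0.5104, -0.2483, 0.0095]
tool_rot: [-3.066, 0.682, 0.002]
force: [1.0, 0.9, 0.4]
finger_gap: 0.0517
```

Emit:
move_arm(
  commands=[
    [[0,0,0,0],[0,0,0,0]],
  ],
)

```text
time_s: 15.72
tool_pos: [0.5115, -0.2485, 0.0109]
tool_rot: [3.066, -0.681, 0.002]
force: [0.1, -0.1, 0.0]
finger_gap: 0.0517
```

```bash
python3 -c "
from h import *
go(.5092,-.249,.0095,-25)"
```

```text
shift [-0.0019  0.0014  0.0014] turn -0.1 rows 0.0 yaw -25.1 t 15.72
```

Emit:
move_arm(
  commands=[
    [[-0.002,0.0014,0.0012,0],[-0.002,0.0014,0.0012,0]],
  ],
)

```text
time_s: 15.98
tool_pos: [0.5084, -0.2486, 0.0093]
tool_rot: [3.067, -0.682, 0.0]
force: [0.4, 0.3, 0.2]
finger_gap: 0.0519
```

Emit:
move_arm(
  commands=[
    [[0,0,0,0],[0,0,0,0],[0,0,0,0],[0,0,0,0]],
  ],
  claw=-1,
  force=20,
)

```text
time_s: 16.48
tool_pos: [0.5086, -0.2487, 0.0091]
tool_rot: [3.067, -0.682, 0.0]
force: [0.1, 0.1, 0.9]
finger_gap: 0.0262
```

Emit:
move_arm(
  commands=[
    [[0,0,-0.01,0],[0,0,-0.04,0],[0,0,-0.09,0],[0,0,-0.12,0],[0,0,-0.12,0]],
  ],
)

```text
time_s: 17.1
tool_pos: [0.5103, -0.2497, 0.1321]
tool_rot: [3.064, -0.681, 0.01]
force: [0.1, -0.0, -1.2]
finger_gap: 0.0268
```

```bash
python3 -c "
from h import *
go(.49,.115,.15,-83.1)"
```

```text
shift [-0.1728 -0.3218 -0.0193] turn 58.0 rows 5.9 yaw -25.1 t 17.1
```

```bash
python3 -c "
from h import *
go(.52,.119,.13,-83.1)"
```

```text
shift [-0.1474 -0.3381  0.0008] turn 58.0 rows 5.9 yaw -25.1 t 17.1
```

Emit:
move_arm(
  commands=[
    [[-0.02,-0.045,0,8],[-0.04,-0.09,0,16],[-0.06,-0.14,0,24],[-0.08,-0.19,0,32],[-0.1,-0.24,0,41],[-0.12,-0.29,0,50],[-0.147,-0.338,0,58],[-0.147,-0.338,0,58]],
  ],
)

```text
time_s: 18.1
tool_pos: [0.5168, 0.1231, 0.1274]
tool_rot: [2.356, -2.076, -0.004]
force: [0.1, -0.6, -1.0]
finger_gap: 0.0264
```

Emit:
move_arm(
  commands=[
    [[0,0,0,0],[0,0,0,0],[0,0,0,0]],
  ],
)

```text
time_s: 18.48
tool_pos: [0.5187, 0.1185, 0.1289]
tool_rot: [2.35, -2.085, -0.0]
force: [0.4, -0.5, -1.0]
finger_gap: 0.0263
```

```bash
python3 - <<'E'
from h import *
p=ctrl.camera_params('wrist');a=ctrl.camera('wrist');s=ctrl.camera('top')
import pickle;pickle.dump(p,open('w6.pkl','wb'))
w=cv2.resize(a[130:430,160:400],(480,600),interpolation=cv2.INTER_CUBIC);t=cv2.resize(s[150:275,165:230],(312,600),interpolation=cv2.INTER_CUBIC)
cv2.imwrite('pics/w6.png',np.hstack([w,t]))
print(a.shape,ctrl.get_obs()['tool_pos'],ctrl.get_obs()['finger_gap'])
for n in('wrist','top'):
  for l,z in(('drawer_knob',.042),('drawer_tray',.031),('battery_studs',.135)):
    for d in ctrl.tip_of(n,l)[:2]: print(n,l,np.round(d['at'],1),round(d['confidence'],2),np.round(onplane(n,d['at'],z,p if n=='wrist' else None),4))
go(.5202,.119,.13,-83.1)
E
```

```text
(420, 560, 3) [0.51877413 0.11880671 0.12903377] 0.026353640109474136
wrist drawer_knob [280.  202.5] 0.71 [0.5273 0.1197 0.042 ]
wrist drawer_tray [279.6 207.8] 0.7 [0.5202 0.1192 0.031 ]
wrist battery_studs [278.8 206.5] 0.58 [0.5447 0.122  0.135 ]
top drawer_knob [204. 230.] 0.7 [0.4694 0.1107 0.042 ]
top drawer_tray [201.8 201.3] 0.96 [0.5317 0.1172 0.031 ]
top battery_studs [369.4 296.9] 0.86 [ 0.3243 -0.2041  0.135 ]
top battery_studs [471.8 230.4] 0.8 [ 0.4395 -0.4     0.135 ]
shift [ 0.0009 -0.0015 -0.0009] turn 0.0 rows 0.0 yaw -83.1 t 18.88
```

View pics/w6.png

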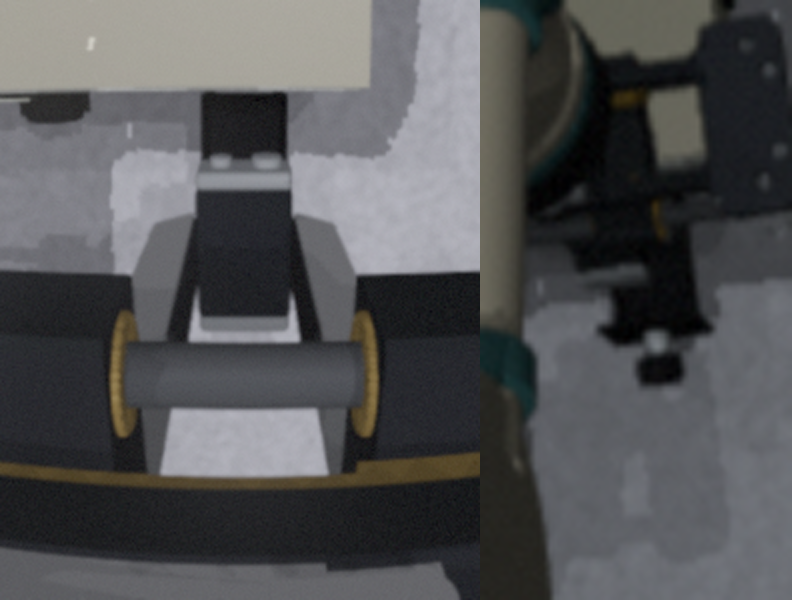

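The left half shows the block held square, with its studs at (243,160) towards the instrument and the open drawer behind it, spanning x 203–287. I'll compute the offsets.

```bash
python3 - <<'E'
from h import *
import pickle;p=pickle.load(open('w6.pkl','rb'))
T=np.array([.5188,.1188,.129]);y=np.radians(6.9);X=np.array([np.cos(y),np.sin(y),0]);Y=np.array([-X[1],X[0],0])
f=lambda x,yy,z:(lambda d:np.round([d@X*1e3,d@Y*1e3],1))(onplane('wrist',(160+x/2,130+yy/2),z,p)-T)
for n,q in dict(nearL=(197,171,.1405),nearR=(291,171,.1405),farL=(200,330,.1405),farR=(288,330,.1405),nearMid=(244,188,.1405)).items(): print(n,f(*q))
for q in((203,96,.035),(287,96,.035),(203,150,.035),(287,150,.035),(370,88,.078),(100,90,.078)):print(q,f(*q))
E
```

```text
nearL [22.4 10.9]
nearR [ 22.4 -14.2]
farL [-25.4  11.1]
farR [-25.4 -14.5]
nearMid [17.7 -1.7]
(203, 96, 0.035) [28.3 15.5]
(287, 96, 0.035) [ 28.3 -20.1]
(203, 150, 0.035) [ 4.8 15.8]
(287, 150, 0.035) [  4.8 -20.4]
(370, 88, 0.078) [ 37.3 -47.3]
(100, 90, 0.078) [36.7 50.4]
```

Emit:
move_arm(
  commands=[
    [[0.0005,-0.003,0.02,0],[0.0005,-0.003,0.04,0],[0.0005,-0.003,0.058,0],[0.0005,-0.003,0.07,0],[0.0005,-0.003,0.078,0],[0.0005,-0.003,0.083,0],[0.0005,-0.003,0.086,0],[0.0005,-0.003,0.086,0]],
  ],
)

```text
time_s: 19.88
tool_pos: [0.5218, 0.1197, 0.0431]
tool_rot: [-2.352, 2.083, -0.0]
force: [1.4, -0.0, -0.6]
finger_gap: 0.0264
```

Emit:
move_arm(
  commands=[
    [[0,0,0.0015,0],[0,0,0.003,0],[0,0,0.003,0]],
  ],
)

```text
time_s: 20.25
tool_pos: [0.5216, 0.1196, 0.04]
tool_rot: [2.352, -2.083, 0.0]
force: [-0.6, -0.5, 1.0]
finger_gap: 0.0265
```

Emit:
move_arm(
  commands=[
    [[0,0,0.001,0],[0,0,0.002,0],[0,0,0.002,0]],
  ],
)

```text
time_s: 20.62
tool_pos: [0.5216, 0.1196, 0.0379]
tool_rot: [2.352, -2.083, -0.0]
force: [-0.2, 0.5, -0.4]
finger_gap: 0.0263
```

Emit:
move_arm(
  commands=[
    [[0,0,0.001,0],[0,0,0.001,0]],
  ],
)

```text
time_s: 20.88
tool_pos: [0.5217, 0.1196, 0.0371]
tool_rot: [-2.352, 2.083, -0.0]
force: [-0.0, 0.7, -0.3]
finger_gap: 0.0262
```

Emit:
move_arm(
  commands=[
    [[0,0,0,0],[0,0,0,0],[0,0,0,0],[0,0,-0.005,0],[0,0,-0.03,0],[0,0,-0.08,0],[0,0,-0.1,0],[0,0,-0.1,0]],
  ],
  claw=-0.05,
)

```text
time_s: 21.88
tool_pos: [0.523, 0.1198, 0.139]
tool_rot: [-2.349, 2.081, -0.005]
force: [0.6, 0.1, -0.4]
finger_gap: 0.045
```

```bash
python3 - <<'E'
from h import *
p=ctrl.camera_params('wrist');a=ctrl.camera('wrist')
import pickle;pickle.dump(p,open('w7.pkl','wb'))
cv2.imwrite('pics/w7.png',cv2.resize(a[130:330,160:400],(720,600),interpolation=cv2.INTER_CUBIC))
o=ctrl.get_obs();print(o['tool_pos'],o['finger_gap'])
for l,z in(('drawer_tray',.031),('battery',.031),('battery_studs',.04)):
    for d in ctrl.tip_of('wrist',l)[:2]: print(l,np.round(d['at'],1),round(d['confidence'],2),np.round(onplane('wrist',d['at'],z,p),4))
E
```

```text
[0.52181444 0.1196754  0.13748604] 0.044858443001135645
drawer_tray [486.4 216.8] 0.73 [ 0.5397 -0.0978  0.031 ]
drawer_tray [283.7 212.8] 0.65 [0.5185 0.1162 0.031 ]
battery [278.6 207.7] 0.72 [0.5227 0.1213 0.031 ]
battery [284.4 260.9] 0.25 [0.4718 0.1097 0.031 ]
battery_studs [279.2 185.2] 0.59 [0.5446 0.1234 0.04  ]
```

View pics/w7.png

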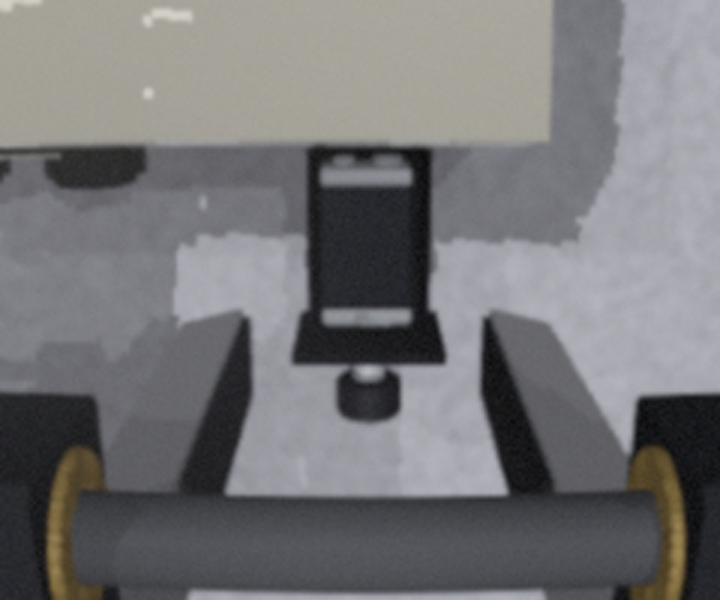

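The block lies flat in the bed, case spanning (320–413, 165–325), with its studs towards the panel at (365,158). The knob is at (368,395). Next I'll grip the knob and push the drawer home.

```bash
python3 -c "
from h import *
go(.4745,.1133,.027,-83.1)"
```

```text
shift [0.0006 0.0462 0.1088] turn 0.0 rows 1.9 yaw -83.1 t 22.07
```

Emit:
move_arm(
  commands=[
    [[0.0005,0.02,0,0],[0.0005,0.046,0,0],[0.0005,0.046,0.03,0],[0.0005,0.046,0.06,0],[0.0005,0.046,0.085,0],[0.0005,0.046,0.1,0],[0.0005,0.046,0.109,0],[0.0005,0.046,0.109,0]],
  ],
)

```text
time_s: 23.08
tool_pos: [0.4753, 0.1135, 0.0271]
tool_rot: [2.35, -2.082, -0.002]
force: [0.4, 0.2, 0.4]
finger_gap: 0.0446
```

Emit:
move_arm(
  commands=[
    [[0,0,0,0],[0,0,0,0],[0,0,0,0],[0,0,0,0],[0,0,0,0]],
  ],
  claw=-1,
  force=40,
)

```text
time_s: 23.7
tool_pos: [0.4764, 0.1135, 0.0284]
tool_rot: [-2.352, 2.083, -0.001]
force: [0.3, -1.3, 2.8]
finger_gap: 0.019
```

Emit:
move_arm(
  commands=[
    [[0,-0.004,0,0],[0,-0.009,0,0],[0,-0.015,0,0],[0,-0.021,0,0],[0,-0.027,0,0],[0,-0.033,0,0],[0,-0.039,0,0],[0,-0.045,0,0]],
  ],
)

```text
time_s: 24.7
tool_pos: [0.5215, 0.1188, 0.0284]
tool_rot: [-2.352, 2.083, -0.001]
force: [-0.7, -1.8, 6.1]
finger_gap: 0.0189
```

Emit:
move_arm(
  commands=[
    [[0,-0.004,0,0],[0,-0.008,0,0],[0,-0.012,0,0],[0,-0.015,0,0],[0,-0.018,0,0],[0,-0.02,0,0],[0,-0.02,0,0]],
  ],
)

```text
time_s: 25.58
tool_pos: [0.5379, 0.1208, 0.0282]
tool_rot: [2.349, -2.079, -0.005]
force: [-5.9, -2.9, 10.3]
finger_gap: 0.0186
```

Emit:
move_arm(
  commands=[
    [[0,-0.002,0,0],[0,-0.003,0,0],[0,-0.003,0,0]],
  ],
)

```text
time_s: 25.95
tool_pos: [0.538, 0.1208, 0.0281]
tool_rot: [2.346, -2.076, -0.011]
force: [-10.2, -4.1, 14.6]
finger_gap: 0.019
```

Emit:
move_arm(
  commands=[
    [[0,0.004,0,0],[0,0.004,0,0],[0,0.004,0,0],[0,0.004,0,0],[0,0.006,0,0]],
  ],
  claw=-0.05,
)

```text
time_s: 26.58
tool_pos: [0.5378, 0.1211, 0.0279]
tool_rot: [-2.352, 2.083, -0.0]
force: [0.1, 0.6, 0.6]
finger_gap: 0.0445
```

Emit:
move_arm(
  commands=[
    [[0,0.0,-0.02,0],[0,0.0,-0.06,0],[0,0.03,-0.11,0],[0,0.08,-0.15,0],[0,0.08,-0.15,0],[0,0.08,-0.15,0],[0,0.08,-0.15,0]],
  ],
)

```text
time_s: 27.45
tool_pos: [0.4585, 0.1114, 0.1768]
tool_rot: [2.351, -2.082, -0.002]
force: [0.8, -0.2, -0.4]
finger_gap: 0.0448
```

```bash
python3 - <<'E'
from h import *
p=ctrl.camera_params('wrist');a=ctrl.camera('wrist');s=ctrl.camera('side')
cv2.imwrite('pics/w8.png',np.hstack([cv2.resize(a[60:260,180:400],(480,436),interpolation=cv2.INTER_CUBIC),cv2.resize(s[200:320,150:235],(309,436),interpolation=cv2.INTER_CUBIC)]))
o=ctrl.get_obs();print(o['tool_pos'],o['force'])
for l,z in(('drawer_knob',.042),('drawer_tray',.031)):
    for d in ctrl.tip_of('wrist',l)[:2]: print(l,np.round(d['at'],1),round(d['confidence'],2),np.round(onplane('wrist',d['at'],z,p),4))
    for d in ctrl.tip_of('side',l)[:1]: print('side',l,np.round(d['at'],1),round(d['confidence'],2),np.round(onplane('side',d['at'],z),4))
E
```

```text
[0.45841433 0.11140005 0.17666915] [-0.9914232  -0.0924705   0.01289226]
drawer_knob [283.  123.2] 0.88 [0.5342 0.1181 0.042 ]
side drawer_knob [211.4 257.5] 0.84 [0.543 0.119 0.042]
drawer_tray [524.7 147. ] 0.23 [ 0.5614 -0.1776  0.031 ]
side drawer_tray [194.6 252.8] 0.81 [0.5844 0.1226 0.031 ]
```

View pics/w8.png

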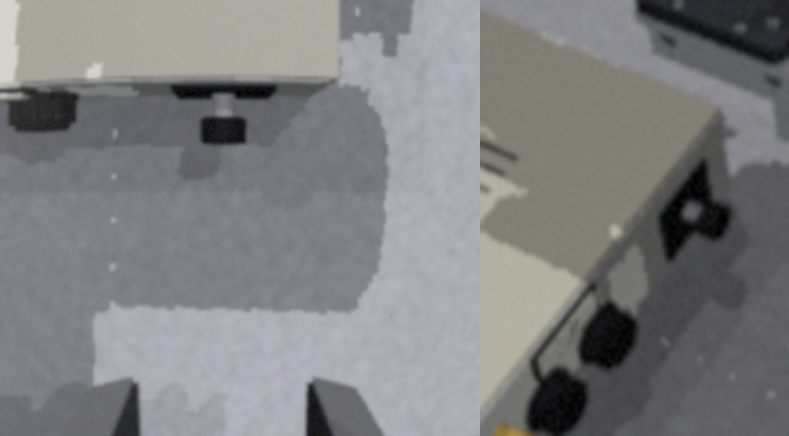

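The drawer plate is flush against the panel, with the knob at (222,128), and the fingers are clear of everything.

```bash
python3 -c "
from bench import ctrl
print(ctrl.close_job())"
```

```text
the job is handed in; nothing more can be done
None
```

The nine-volt block is in the battery drawer with its studs towards the instrument, and the drawer is pushed home. I handed the job in at about 27.5 s; it reports no verdict.

**What I did:**
- I pulled the drawer out by the knob, which moved about 62 mm to its end stop.
- I dragged the block clear of the corner with a light press. The push briefly reached about 15 N at touchdown, against the 60 N limit, before I eased off to about 6 N.
- I then gripped the block, laid it flat in the bed, let go, and pushed the drawer back in by the knob.

**Last checks:**
- **Block:** after release, the wrist picture showed it lying straight and flat in the bed, with its studs towards the panel.
- **Drawer:** it moved about 62 mm back and stopped hard; pushing harder (about 10 N) moved it no further. The last picture shows the front plate flush with the panel.
- **Gripper:** it was open and clear of everything at hand-in.

**Disagreements and gaps:**
- The cameras' final knob positions differed by about 9 mm (x of 0.534 m from the wrist camera, 0.543 m from the side). I relied on the measured travel and the hard stop instead.
- I could not see the block once the drawer was shut.
- I did not check the C cell and AA pack after picking up the block. The last close picture of the tray showed them in place, and nothing touched them.

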